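File a sharpening slip back into a sprung stone rack

ROBOT

A 6-joint arm with a two-finger parallel gripper is mounted at the origin on a cart in front of the work surface, level with it; the furniture and walls round the work are solid. World frame = base frame: x ahead of the robot, y to its left, z up, the work surface at z = 0. Lengths are in m, angles in rad, forces in N, time in s.
With the tool pointing down it reaches from about 0.25 to 0.775 m from the base axis. Payload 4 kg.
Tool frame: the origin (TCP) lies midway between the tips of the shut fingers; the grasp point (between the pads) lies 19 mm behind it; z points along the fingers, x is the direction in which the jaws open and shut, and the axes are right-handed (so a half turn about z gives the same grasp; the last joint's range is limited). The gripper opens to 94 mm and grips with 3 to 60 N. Pads are 16 mm wide; open, the fingers measure 119 mm over their backs; the gripper's body (75 mm by 177 mm) begins 78 mm behind the grasp point.
Start: joints at [1.237, 0.087, 1.371, -0, 1.684, -0.103], TCP at [0.126, 0.535, 0.173] pointing down, gripper open.
Joint ranges: [-3.1, 3.1], [-0.76, 2.03], [0.27, 2.55], [-1.08, 4.22], [0.17, 2.65], [-2.57, 2.57]. Speed limits (rad/s): [2.79, 2.79, 3.14, 3.14, 3.14, 3.14].

INTERFACE

Orientations are given as [roll, pitch, yaw] about the fixed x, y, z axes, in that order (R = Rz(yaw) Ry(pitch) Rx(roll)).
In Python, from bench import robot, eyes, close_job gives the robot as it stands.
- The arm moves only by the shell command python3 -m jog 'ROWS'. ROWS is JSON, a list of rows, each a list of 3 entries, a list of its own where there are three numbers: the turn, a rotation vector about the tool's x, y, z in degrees, then the shift along the tool's x, y, z in mm, then the closure, from -1 (fully open) to 1 (shut). In form: [[[wx, wy, wz], [x, y, z], claw], ...]. A call has 1 to 5 rows; each row is the pose to reach, as a shift and turn from the pose commanded when the call began, along the tool's axes at that moment; what a row does not reach only later rows make up. A row lasts 1/10 s, in which the tool goes at most 50 mm and 8.59 degrees, less where a joint would pass 70% of its speed; a pose out of reach is approached as far as the arm can. A call with a gripper value outside its range is refused whole. The fingers move at their own pace and stop on an object; the grip force is fixed at half the most. Time passes only in rows, so rows that repeat a pose let the fingers close. It gives the time, the measured TCP pose, the force and the opening at its end, in the units of the state.
- robot.get_obs(): the state, without advancing time (a new reading comes with each control period).
- eyes.snapshot(name): name is "scene" or "top" or "wrist"; returns (picture, depth): 384x512x3 uint8, red, green, blue; 384x512 float32, m along the optical axis (not along the pixel's ray), 0 where there is no reading.
- eyes.camera_params(name): a dict with "mtx" (3x3 intrinsics, pixels), "world_to_cam" (4x4, takes a point from world to camera coordinates). Camera axes: x right, y up, looking along -z (the intrinsics and any distortion apply to the point x, -y, -z); pixel columns grow to the right and rows downward; lengths in m; the calibration is good to about 2 mm. A picture is of the moment at which its call begins: read the wrist's pose just before it. camera_params takes no time and is no camera call; for the wrist camera it gives the pose at the moment of the call.
- close_job(): hands the job in, once; it reports no verdict.
The state is a dict: "time": time; "joint_positions": joint angles; "qvel": joint speeds; "joint_torque": joint torques, N m; "tool_pos": TCP position; "ee_rot": TCP orientation; "wrist_force": force on the tool from outside, world axes, zero at the start; "wrist_torque": the same for the moment, N m; "width": finger opening in m.
Only numpy, scipy, OpenCV 4.12 (cv2) and the standard library are available. Lean on these libraries where they do the work, as an engineer would, in place of code of your own. Each camera call takes 0.05 s, during which the arm holds its last target. There are 200 camera calls.

TASK

Take the blue-grey slip stone out of its draining stand and put it back in the rack, taper down, right behind the white stone on the side toward the green follower: work its thin edge into the seam, easing the row apart against the springs, then bed it upright on the rack's cork bed, between the ledges, by pressing down with about 1 kg of force for half a second. The stones are brittle: never push with more than about 1.5 kg anywhere, and leave the other four standing upright in their order.

Things in the scene. Friction and masses are not known exactly. Their poses are not given: they have to be found in the camera images.
- slip: Blue-grey stone slab to put away, 80 (x) x 14 (y) x 64 (z) mm, 0.1-0.2 kg. Flat top; the lower 16 mm taper evenly from 14 mm thick to a rounded nose of 2.5 mm radius. Origin mid-nose at the very bottom, x along its length, z up. Same either way round. Starts upright in the stand, taper down. It fits between the rack's ledges onto the cork bed, with x = 0 of the rack.
- stand: Pale wooden draining stand, fixed. Origin mid-underside; base 90 (x) x 60 (y) x 8 mm; two cheeks 70 mm long in x, 12 mm thick, tops 38 mm above the bench, with a slot 15.2 mm wide along x between them, its floor 8 mm above the bench. The slip stands in the slot with play and projects 34 mm above the cheeks.
- rack: Open wooden rack, fixed; origin on its underside, y along the row. In mm: end board inner face y = -30 (18 thick), spring board y = 75 to 91, tops z = 53. Rails at x = +-53, 9 thick, tops z = 24. Inside them ledges 9 wide at z = 14 carry the long stones, centres at y = -23, -9, 5, 19 (tan last); between them a cork bed, top hidden, anywhere from z = 5 to 12: find it by feel.
- follower (a joint): Green-enamelled follower plate at the row's +y end, 100 x 12 mm, rounded top 58 mm above the rack's underside (stones' tops: 64). Value in m, 0 at the start (face at rack y = 26 mm), grows as it is pushed to +y, stop 0.030; 0.014 with the slip home. Springs press it to -y with 2.4 N at 0 plus 250 N per m.
- white_stone: White sharpening stone in the rack, loose, 100 (x) x 14 (y) x 50 (z) mm, 0.1 to 0.2 kg, flat foot, top edge fully rounded along its length (7 mm radius). Origin at the middle of its underside; axes as the rack's (y along the row, towards the follower). The slip belongs right behind this one, on its follower side.
- red_stone: Red-brown sharpening stone in the rack, loose, 100 (x) x 14 (y) x 50 (z) mm, 0.1 to 0.2 kg, flat foot, top edge fully rounded along its length (7 mm radius). Origin at the middle of its underside; axes as the rack's (y along the row, towards the follower).
- black_stone: Black sharpening stone in the rack, loose, 100 (x) x 14 (y) x 50 (z) mm, 0.1 to 0.2 kg, flat foot, top edge fully rounded along its length (7 mm radius). Origin at the middle of its underside; axes as the rack's (y along the row, towards the follower).
- tan_stone: Tan sharpening stone in the rack, loose, 100 (x) x 14 (y) x 50 (z) mm, 0.1 to 0.2 kg, flat foot, top edge fully rounded along its length (7 mm radius). Origin at the middle of its underside; axes as the rack's (y along the row, towards the follower). Always the last of the four, next to the follower.
Mind the look-alikes: they are no part of the job. Of the things like the red_stone, leave any that is yellow; of the rest the larger one is meant.

How it is judged:
On the way, in this order (a step that is already met when the one before it is completed fails the run):
1. the slip is lifted clear of the stand (z of slip in the frame of stand above 0.06 m), for 0.1 s.
2. the slip's thin edge is in the seam right behind the white stone, at least 15 mm below the stones' tops (z of slip in the frame of rack below 0.049 m and y of slip in the frame of white_stone between 0.004 and 0.0195 m and angle between slip's own z axis and vertical below 0.2 rad), for 0.1 s.
3. the slip, below the level of the ledges, is pressed onto the cork bed with more than 6 N (z of slip in the frame of rack below 0.0135 m and contact force between slip and rack above 6 N), for 0.4 s.
At the end, for the whole second after the job is handed in: Slip right behind the white stone (centres 11.5-17.5 mm apart), bottom below the ledges (rack z 3-13.5 mm), within 6 mm of mid-rack in x, square within 0.1 rad, upright within 0.12 rad, at rest; others on the ledges within 2.5 mm, upright within 0.12 rad; follower 0.011-0.019 (y of slip in the frame of white_stone between 0.0115 and 0.0175 m and z of slip in the frame of rack between 0.003 and 0.0135 m and x of slip in the frame of rack between -0.006 and 0.006 m and angle between each of slip, white_stone, red_stone, black_stone, tan_stone's own z axis and vertical below 0.12 rad and angle between the x axis of slip and the x axis of rack, either way round below 0.1 rad and linear speed of slip below 0.01 m/s and value of joint follower between 0.011 and 0.019 m and z of each of white_stone, red_stone, black_stone, tan_stone in the frame of rack below 0.0165 m); the robot touches nothing.
It fails at once if one of the four stones in the rack tips by more than 20 degrees (angle between any of white_stone, red_stone, black_stone, tan_stone's own z axis and vertical above 0.35 rad).
It fails at once if one of the four stones is lifted more than 12 mm off the rack's ledges (z of any of white_stone, red_stone, black_stone, tan_stone in the frame of rack above 0.026 m).
It fails at once if the slip is forced against another stone or the rack with more than 18 N (contact force between slip and white_stone above 18 N or contact force between slip and red_stone above 18 N or contact force between slip and black_stone above 18 N or contact force between slip and tan_stone above 18 N or contact force between slip and rack above 18 N).
It fails at once if the robot presses on one of the four stones with more than 20 N (contact force between any of the arm, the fingers and white_stone above 20 N or contact force between any of the arm, the fingers and red_stone above 20 N or contact force between any of the arm, the fingers and black_stone above 20 N or contact force between any of the arm, the fingers and tan_stone above 20 N).
It also fails if it takes over 72 s, if anything falls off the work surface, if the arm or the gripper's body presses on something with over 40 N, if the wrist force passes 120 N, or if a joint passes its speed limit or range.

## Working session

There is one attempt and no reset: what is moved stays moved. The work goes in short steps, Python scripts to look and compute and a shell command to move; the robot and the scene stay as the last step left them, time stands still between calls to the robot, and variables do not carry over. Pictures are saved under pics/ and viewed, about 8 in all and at most 12, crops included, and the job is handed in when it is done.

```bash
ls; mkdir -p pics; python3 - <<'E'
from bench import robot, eyes
import cv2,numpy as np
o=robot.get_obs();print(o)
ims=[]
for n in("scene","top"):
    p,d=eyes.snapshot(n);c=eyes.camera_params(n)
    np.savez(f"pics/{n}0.npz",p=p,d=d,K=c["mtx"],T=c["world_to_cam"])
    print(n,c["mtx"].tolist(),np.round(c["world_to_cam"],4).tolist(), c.keys())
    cv2.imwrite(f"pics/{n}0.png",cv2.resize(p[:,:,::-1],(800,600),interpolation=cv2.INTER_CUBIC))
E
```

```text
pics
{'time': 0.0, 'joint_positions': array([ 1.23687588e+00,  8.79245954e-02,  1.37224855e+00, -2.40959117e-05,
        1.68356565e+00, -1.03099243e-01]), 'qvel': array([ 0.00201661,  0.00069016, -0.00080715, -0.00097316, -0.00144591,
        0.0009622 ]), 'joint_torque': array([-3.61564880e-04, -3.40162611e+01, -3.02437842e+01,  7.16784317e-02,
        3.28626344e-02, -1.51954464e-04]), 'tool_pos': array([0.12563932, 0.53483059, 0.17192375]), 'ee_rot': array([-3.14139560e+00,  2.13721231e-03,  1.33997264e+00]), 'wrist_force': array([-0.02537129,  0.96662806,  0.36019134]), 'wrist_torque': array([-0.03723833, -0.01022103, -0.00756283]), 'width': 0.09421464018572467}
scene [[407.55369058273135, 0.0, 247.38349109409577], [0.0, 407.55369058273135, 193.31051664723492], [0.0, 0.0, 1.0]] [[0.6987, -0.7152, -0.017, -0.3138], [0.4805, 0.4515, 0.7518, -0.3051], [-0.53, -0.5335, 0.6592, -0.6818], [0.0, 0.0, 0.0, 1.0]] dict_keys(['mtx', 'world_to_cam'])
top [[394.2465939520658, 0.0, 259.26033189153884], [0.0, 394.2465939520658, 193.2077922008384], [0.0, 0.0, 1.0]] [[-0.018, -0.9998, -0.0009, 0.0584], [0.9877, -0.0179, 0.1555, -0.5383], [-0.1554, 0.0019, 0.9878, -0.8486], [0.0, 0.0, 0.0, 1.0]] dict_keys(['mtx', 'world_to_cam'])
```

View pics/top0.png

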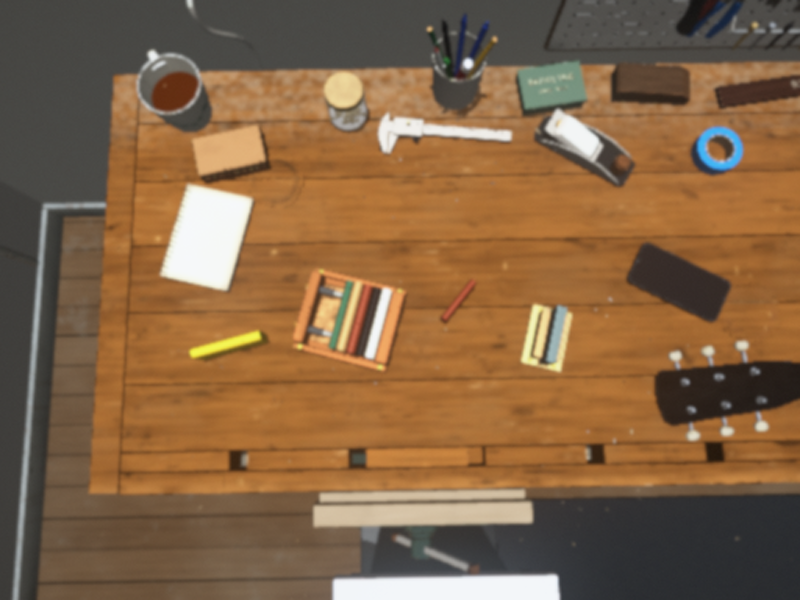

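View pics/scene0.png

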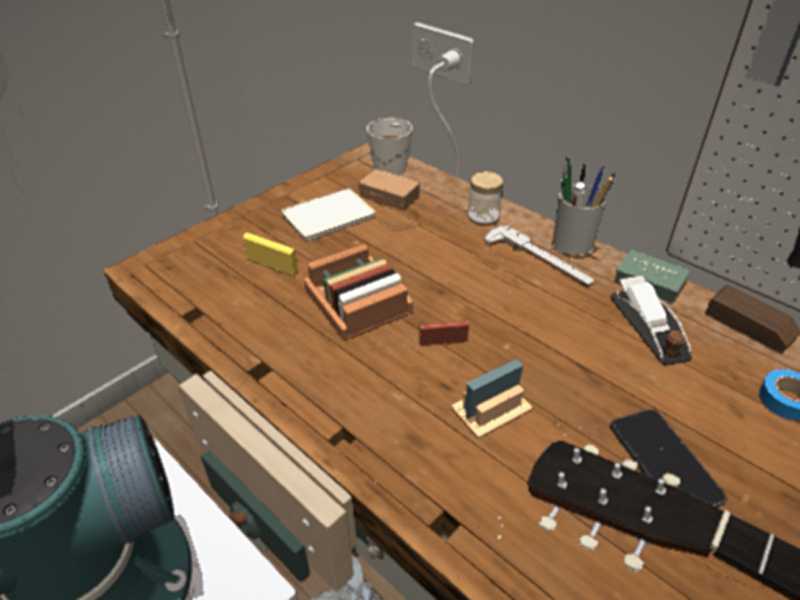

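The row from −y is white, black, red, tan, then the green follower. The look-alikes are the yellow block at (226,345) and the small red piece at (459,300). The larger red stone, inside the rack at about (357,322), is the one meant. I'll measure with depth and confirm in a crop.

```bash
cat > h.py <<'E'
import numpy as np,cv2
def cloud(d,K,T):
    v,u=np.mgrid[:d.shape[0],:d.shape[1]]
    P=np.stack([(u-K[0,2])/K[0,0]*d,-(v-K[1,2])/K[1,1]*d,-d],-1)
    R,t=T[:3,:3],T[:3,3]
    return (P-t)@R
def onplane(uv,z,K,T):
    uv=np.atleast_2d(uv).astype(float)
    r=np.c_[(uv[:,0]-K[0,2])/K[0,0],-(uv[:,1]-K[1,2])/K[1,1],-np.ones(len(uv))]@T[:3,:3]
    C=-T[:3,:3].T@T[:3,3]
    return (C+r*((z-C[2])/r[:,2])[:,None])[:,:2]
def rect(xy):
    c,s,a=cv2.minAreaRect((xy*1000).astype(np.float32))
    if s[0]<s[1]: s=s[::-1];a+=90
    return np.round(c,1),np.round(s,1),round((a+90)%180-90,1)
E
python3 - <<'E'
from h import *
f=np.load("pics/top0.npz");p,d,K,T=[f[k] for k in"pdKT"]
X=cloud(d,K,T)
b=X[200:320,120:240];print("bench z",np.percentile(X[230:260,140:150,2],50), X[215,300])
hsv=cv2.cvtColor(p,cv2.COLOR_RGB2HSV)
for n,(u0,u1,v0,v1) in dict(slip=(330,370,185,245),rack=(180,265,165,245)).items():
    S=X[v0:v1,u0:u1];H=hsv[v0:v1,u0:u1];z=S[...,2]
    print(n,"z hist",np.histogram(z,np.arange(-.005,.09,.005))[0])
    if n=="slip":
        print("slip",rect(S[z>.062]),S[z>.062].mean(0)); print("stand",rect(S[(z>.003)&(z<.03)]),rect(S[(z>.003)]))
    else:
        print("all",rect(S[z>.010])); print("rails+",rect(S[(z>.045)]))
        for c,m in dict(white=(H[...,1]<60)&(H[...,2]>150),green=(H[...,0]>50)&(H[...,0]<95)&(H[...,1]>60)).items():
            m=m&(z>.035);print(c,m.sum(),rect(S[m]),np.round(np.median(S[m],0),4))
        m=z>.045;ys=S[m]
crop=p[150:260,170:385,::-1];cv2.imwrite("pics/crop.png",cv2.resize(crop,None,fx=3.7,fy=3.7,interpolation=cv2.INTER_CUBIC))
E
```

```text
bench z -0.0010581026066471782 [ 4.92406047e-01 -4.60987280e-02 -4.20688719e-04]
slip z hist [877 478 302  36  17  12  17  29 222  34  18  22  13  20  42 213   2   0]Traceback (most recent call last):
  File "<stdin>", line 10, in <module>
  File "h.py", line 13, in rect
    c,s,a=cv2.minAreaRect((xy*1000).astype(np.float32))
          ~~~~~~~~~~~~~~~^^^^^^^^^^^^^^^^^^^^^^^^^^^^^^
cv2.error: OpenCV(4.12.0) /io/opencv/modules/imgproc/src/convhull.cpp:143: error: (-215:Assertion failed) total >= 0 && (depth == CV_32F || depth == CV_32S) in function 'convexHull'
```

```bash
sed -i 's/(xy\*1000)/(xy[:,:2]*1000)/' h.py
python3 - <<'E'
from h import *
f=np.load("pics/top0.npz");p,d,K,T=[f[k] for k in"pdKT"]
X=cloud(d,K,T)
hsv=cv2.cvtColor(p,cv2.COLOR_RGB2HSV)
for n,(u0,u1,v0,v1) in dict(slip=(330,370,185,245),rack=(180,265,165,245)).items():
    S=X[v0:v1,u0:u1];H=hsv[v0:v1,u0:u1];z=S[...,2]
    print(n,"z hist",np.histogram(z,np.arange(-.005,.09,.005))[0])
    if n=="slip":
        print("slip",rect(S[z>.067]),S[z>.067].mean(0)); print("stand",rect(S[(z>.004)&(z<.03)]),"cheek",rect(S[(z>.033)&(z<.042)]))
    else:
        print("all",rect(S[z>.010])); print("tops",rect(S[(z>.045)]))
        for c,m in dict(white=(H[...,1]<60)&(H[...,2]>150),green=(H[...,0]>50)&(H[...,0]<95)&(H[...,1]>60)).items():
            m=m&(z>.055);print(c,m.sum(),rect(S[m]),np.round(np.median(S[m],0),4))
crop=p[150:260,170:385,::-1];cv2.imwrite("pics/crop.png",cv2.resize(crop,None,fx=3.7,fy=3.7,interpolation=cv2.INTER_CUBIC))
E
```

```text
slip z hist [877 478 302  36  17  12  17  29 222  34  18  22  13  20  42 213   2   0]
slip (array([437.5, -76.5]), array([256.5,  63.3]), -60.0) [ 0.48171258 -0.15089261  0.10719483]
stand (array([ 499.8, -160.7]), array([122.6,  75.9]), -0.7) cheek (array([ 485.3, -160.1]), array([78.8, 39.7]), -14.3)
rack z hist [2243 1120  299  214   70  332   92   40  119   51  103  646  387  871
  102    0    0    0]
all (array([499.7, 116.6]), array([182.4, 153.1]), 73.8)
tops (array([494.1, 117.3]), array([178. , 145.3]), 74.9)
white 298 (array([475.7,  84.3]), array([157. ,  48.9]), 7.1) [0.5061 0.0874 0.0626]
green 117 (array([521.5, 141. ]), array([92.6,  6.9]), -15.3) [0.5231 0.1403 0.0576]
```

View pics/crop.png

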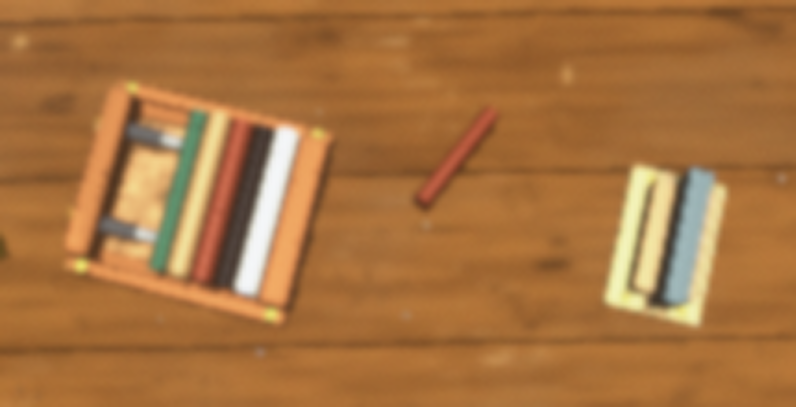

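The crop confirms it: from right to left the rack holds end board, white (265,210), black, red, tan, green follower. The slip is at (690,235) in its stand, and the small loose red piece at (455,155) is a decoy. Next I'll refine the poses with outlier filtering.

```bash
cat >> h.py <<'E'
def box(S,m):
    "largest connected blob of mask -> centre mm, size mm, angle deg (percentile extents)"
    n,l,st,_=cv2.connectedComponentsWithStats(m.astype(np.uint8))
    k=1+st[1:,4].argmax();Q=S[l==k][:,:2]*1000
    Q=Q[np.linalg.norm(Q-np.median(Q,0),axis=1)<70]
    c=Q.mean(0);w,V=np.linalg.eigh(np.cov((Q-c).T));a=V[:,1]*np.sign(V[0,1]);b=np.array([-a[1],a[0]])
    e=[(np.percentile(Q@x,[1,99])) for x in(a,b)]
    return np.round(a*e[0].mean()+b*e[1].mean(),1),np.round([np.ptp(e[0]),np.ptp(e[1])],1),round(np.degrees(np.arctan2(a[1],a[0])),2),len(Q)
E
python3 - <<'E'
from h import *
f=np.load("pics/top0.npz");p,d,K,T=[f[k] for k in"pdKT"]
hsv=cv2.cvtColor(p,cv2.COLOR_RGB2HSV);h,s,v=[hsv[...,i].astype(int) for i in range(3)]
vv,uu=np.mgrid[:384,:512]
rk=(uu>180)&(uu<265)&(vv>165)&(vv<245);sl=(uu>325)&(uu<375)&(vv>185)&(vv<245)
print(hsv[215,355],hsv[207,241])
def pl(z): return np.c_[onplane(np.c_[uu.ravel(),vv.ravel()],z,K,T)].reshape(384,512,2)
X=cloud(d,K,T);z=X[...,2]
print("slip depth",box(X,sl&(z>.067)&(z<.077)))
print("slip ray",box(pl(.072),sl&(h>85)&(h<125)&(s>30)&(v>90)&(z>.06)))
print("white ray",box(pl(.062),rk&(s<50)&(v>150)))
print("green ray",box(pl(.057),rk&(h>50)&(h<95)&(s>60)))
print("stand base ray",box(pl(.008),sl&(h>15)&(h<35)&(s>40)&(v>140)))
print("stones depth",box(X,rk&(z>.0555)&(z<.07)))
for n,m in dict(rk=rk,).items():
    m=m&(abs(z-.053)<.004)&(h<15)&(s>120);n_,l,st,ce=cv2.connectedComponentsWithStats(m.astype(np.uint8))
    for k in np.argsort(-st[1:,4])[:3]+1: print("board",box(X,l==k))
E
```

```text
[ 92  35 184] [105   4 247]
slip depth (array([ 485.8, -160.1]), array([78.7, 14.2]), np.float64(-14.76), 252)
slip ray (array([ 485.9, -157.9]), array([72. ,  8.4]), np.float64(-14.84), 133)
white ray (array([506.7,  88.4]), array([98. , 13.9]), np.float64(-15.36), 292)
green ray (array([521.7, 140.9]), array([91.3,  6.4]), np.float64(-15.33), 121)
stand base ray (array([ 487.9, -159.9]), array([95.4, 68.7]), np.float64(-8.65), 813)
stones depth (array([513.8, 112.8]), array([98.5, 65.4]), np.float64(-15.71), 1307)
board (array([534.9, 189.4]), array([101.4,  15.6]), np.float64(-15.25), 309)
board (array([501.7,  72.1]), array([101. ,  16.6]), np.float64(-14.94), 291)
board (array([528.6, 118.2]), array([2., 0.]), np.float64(-2.78), 2)
```

```bash
cat > go.py <<'E'
import sys,numpy as np
from bench import robot
from scipy.spatial.transform import Rotation as Ro
# usage: go.py x y z(mm) yaw(deg): shift/turn in tool axes, from measured pose
x,y,z,w=map(float,sys.argv[1:5])
o=robot.get_obs();R=Ro.from_euler('xyz',o["ee_rot"])
g=Ro.from_euler('xyz',[np.pi,0,np.radians(w)])
print("turn",np.round(np.degrees((R.inv()*g).as_rotvec()),2),"shift",np.round(R.inv().apply(np.array([x,y,z])-o["tool_pos"]*1000),1))
print("t",round(o["time"],2),"tcp",np.round(o["tool_pos"]*1000,1),"rpy",np.round(np.degrees(o["ee_rot"]),2),"F",np.round(o["wrist_force"],2),"w",round(o["width"]*1000,1))
E
python3 -m jog '[[[0,0,91.6],[-594,510,30],-1],[[0,0,91.6],[-594,510,30],-1],[[0,0,91.6],[-594,510,30],-1],[[0,0,91.6],[-594,510,30],-1],[[0,0,91.6],[-594,510,30],-1]]'; python3 go.py 485.8 -160.1 140 -14.8
```

```text
time: 0.6
tool_pos: [0.2411, 0.3118, 0.1629]
ee_rot: [3.141, 0.0, 0.585]
wrist_force: [1.0, -0.2, 0.8]
width: 0.0939
turn [2.000e-02 1.000e-02 4.831e+01] shift [-56.4 528.5  23.1]
t 0.6 tcp [241.1 311.8 162.9] rpy [1.7998e+02 2.0000e-02 3.3510e+01] F [ 1.   -0.19  0.75] w 93.9
```

```bash
python3 -m jog '[[[0,0,48.3],[-56.4,528.5,23],-1],[[0,0,48.3],[-56.4,528.5,23],-1],[[0,0,48.3],[-56.4,528.5,23],-1],[[0,0,48.3],[-56.4,528.5,23],-1],[[0,0,48.3],[-56.4,528.5,23],-1]]'; python3 go.py 485.8 -160.1 140 -14.8
```

```text
time: 1.1
tool_pos: [0.3573, 0.0907, 0.1525]
ee_rot: [-3.141, -0.0, -0.166]
wrist_force: [0.9, 0.4, -0.4]
width: 0.0943
turn [-0.03 -0.03  5.28] shift [168.2 226.   12.4]
t 1.1 tcp [357.3  90.7 152.5] rpy [-1.7997e+02 -3.0000e-02 -9.5200e+00] F [ 0.92  0.38 -0.41] w 94.3
```

```bash
python3 -m jog '[[[0,0,5.3],[168.2,226,12.4],-1],[[0,0,5.3],[168.2,226,12.4],-1],[[0,0,5.3],[168.2,226,12.4],-1],[[0,0,5.3],[168.2,226,12.4],-1],[[0,0,5.3],[168.2,226,12.4],-1]]'; python3 -m jog '[[[0,0,0],[0,0,0],-1],[[0,0,0],[0,0,0],-1]]'; python3 go.py 485.8 -160.1 140 -14.8
```

```text
time: 1.6
tool_pos: [0.4726, -0.131, 0.1411]
ee_rot: [-3.141, 0.0, -0.253]
wrist_force: [0.8, 0.8, 0.5]
width: 0.0941
time: 1.8
tool_pos: [0.4718, -0.1294, 0.1405]
ee_rot: [-3.141, 0.003, -0.255]
wrist_force: [-0.6, 0.4, -0.5]
width: 0.094
turn [-0.05  0.17  0.21] shift [21.3 26.1  0.4]
t 1.8 tcp [ 471.8 -129.4  140.5] rpy [-1.7995e+02  1.7000e-01 -1.4590e+01] F [-0.63  0.39 -0.47] w 94.0
```

```bash
python3 -m jog '[[[0,0,0.2],[21.3,26.1,0],-1],[[0,0,0.2],[21.3,26.1,0],-1],[[0,0,0.2],[21.3,26.1,0],-1]]'; python3 go.py 485.8 -160.1 140 -14.8; python3 - <<'E'
from bench import eyes
from h import *
c=eyes.camera_params("wrist");p,d=eyes.snapshot("wrist")
np.savez("pics/w1.npz",p=p,d=d,K=c["mtx"],T=c["world_to_cam"])
cv2.imwrite("pics/w1.png",p[:,:,::-1])
X=cloud(d,c["mtx"],c["world_to_cam"]);z=X[...,2]
m=(z>.066)&(z<.078)
print(box(X,m),np.median(z[m]))
print("base/cheeks",box(X,(z>.033)&(z<.043)))
E
```

```text
time: 2.1
tool_pos: [0.486, -0.1582, 0.1417]
ee_rot: [-3.141, 0.001, -0.255]
wrist_force: [-0.1, 1.0, -0.4]
width: 0.0939
turn [-0.05  0.04  0.19] shift [0.3 1.9 1.7]
t 2.1 tcp [ 486.  -158.2  141.7] rpy [-1.7995e+02  4.0000e-02 -1.4610e+01] F [-0.1   0.96 -0.42] w 93.9
(array([ 483.3, -158.7]), array([78.5, 13.5]), np.float64(-14.72), 1042) 0.07240942302985559
base/cheeks (array([ 487. , -146.6]), array([71.3, 13.1]), np.float64(-14.48), 738)
```

View pics/w1.png

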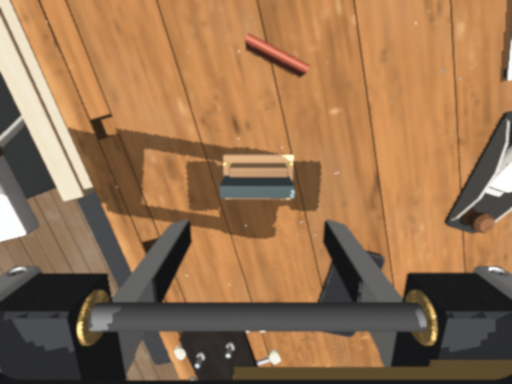

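```bash
python3 go.py 484.5 -159.4 52 -14.7; python3 -m jog '[[[0,0,0],[-1.3,1,45],-1],[[0,0,0],[-1.3,1,75],-1],[[0,0,0],[-1.3,1,90],-1],[[0,0,0],[-1.3,1,90],-1],[[0,0,0],[-1.3,1,90],-1]]'; python3 go.py 484.5 -159.4 52 -14.7
```

```text
turn [-0.04  0.01  0.12] shift [-1.1  1.8 89.9]
t 2.15 tcp [ 486.  -158.   141.9] rpy [-1.7996e+02  1.0000e-02 -1.4580e+01] F [ 0.31 -0.49  0.99] w 94.1
time: 2.65
tool_pos: [0.485, -0.1592, 0.0525]
ee_rot: [-3.141, -0.001, -0.255]
wrist_force: [-0.2, 0.2, 0.4]
width: 0.094
turn [-0.01 -0.04  0.11] shift [-0.5  0.3  0.5]
t 2.65 tcp [ 485.  -159.2   52.5] rpy [-1.7999e+02 -4.0000e-02 -1.4590e+01] F [-0.18  0.16  0.37] w 94.0
```

```bash
python3 -m jog '[[[0,0,0],[0,0,0],1],[[0,0,0],[0,0,0],1],[[0,0,0],[0,0,0],1],[[0,0,0],[0,0,0],1],[[0,0,0],[0,0,0],1]]';python3 -m jog '[[[0,0,0],[0,0,0],1],[[0,0,0],[0,0,0],1],[[0,0,0],[0,0,0],1]]'; python3 go.py 484.5 -159.4 52 -14.7
```

```text
time: 3.15
tool_pos: [0.4851, -0.1603, 0.0519]
ee_rot: [-3.142, -0.0, -0.256]
wrist_force: [0.4, -0.2, -1.3]
width: 0.0574
time: 3.45
tool_pos: [0.4849, -0.1602, 0.0516]
ee_rot: [-3.141, 0.0, -0.256]
wrist_force: [0.3, -0.2, 0.3]
width: 0.0336
turn [-0.01  0.01  0.03] shift [-0.6 -0.7 -0.4]
t 3.45 tcp [ 484.9 -160.2   51.6] rpy [-1.7999e+02  1.0000e-02 -1.4670e+01] F [ 0.26 -0.18  0.27] w 33.6
```

```bash
python3 - <<'E'
from bench import eyes
from h import *
a=[]
for n in("wrist","scene"):
    p,d=eyes.snapshot(n);a.append(p[:,:,::-1] if n=="wrist" else cv2.resize(p[200:296,240:368,::-1],(512,384),interpolation=cv2.INTER_CUBIC))
cv2.imwrite("pics/g1.png",cv2.resize(np.hstack(a),(800,300)))
E
```

```text
(no output)
```

View pics/g1.png

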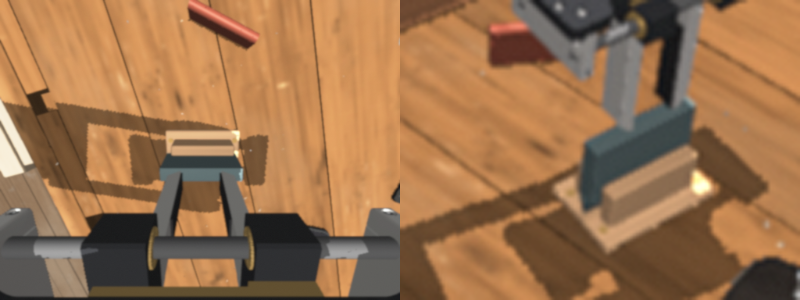

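```bash
python3 - <<'E'
from bench import eyes,robot
from h import *
tcp=robot.get_obs()["tool_pos"];R=np.array([np.cos(-.256),np.sin(-.256)])
for n in("wrist","scene","top"):
    c=eyes.camera_params(n);p,d=eyes.snapshot(n);K,T=c["mtx"],c["world_to_cam"]
    X=cloud(d,K,T);z=X[...,2]
    q=T[:3,:3]@tcp+T[:3,3];print(n,"tcp px",(K@[q[0],-q[1],-q[2]]/-q[2]).round(),"cam",np.round(-T[:3,:3].T@T[:3,3],3))
    r=(X[...,:2]-tcp[:2]);a=r@R*1000;b=r@np.array([-R[1],R[0]])*1000
    for z0 in np.arange(.03,.13,.01):
        m=(abs(a)<50)&(abs(b)<60)&(d>0)&(z>z0)&(z<=z0+.01)
        if m.sum()>5: print(round(z0,3),m.sum(),"along",np.percentile(a[m],[2,50,98]).round(),"across",np.percentile(b[m],[2,50,98]).round())
    cv2.imwrite(f"pics/g2{n}.png",p[:,:,::-1])
s=cv2.imread("pics/g2scene.png")[190:300,240:370];cv2.imwrite("pics/g3.png",cv2.resize(s,None,fx=5,fy=5,interpolation=cv2.INTER_CUBIC))
E
```

```text
wrist tcp px [259. 214.   1.] cam [ 0.505 -0.079  0.264]
0.03 1412 along [-35.  -1.  34.] across [ 7. 15. 20.]
0.04 378 along [-40.  -3.  36.] across [7. 8. 8.]
0.05 416 along [-39.  -1.  36.] across [7. 8. 8.]
0.06 480 along [-40.  -2.  36.] across [7. 8. 8.]
0.07 1481 along [-40.  -1.  37.] across [-6.  3.  8.]
0.08 73 along [-21. -14.  17.] across [ 3.  9. 10.]
0.09 256 along [-25. -14.  22.] across [-6.  9. 10.]
0.1 318 along [-26.  -2.  22.] across [-6.  9. 10.]
0.11 396 along [-26.  11.  22.] across [-6.  9. 10.]
0.12 452 along [-26. -14.  23.] across [-7.  9. 10.]
scene tcp px [316. 246.   1.] cam [ 0.004 -0.45   0.673]
0.03 286 along [-41.  -5.  33.] across [-20. -14.   4.]
0.04 111 along [-41.  -9.  36.] across [-8. -6.  5.]
0.05 115 along [-42.  -9.  37.] across [-7. -6.  4.]
0.06 118 along [-41.  -7.  36.] across [-7. -6.  5.]
0.07 191 along [-40.  -6.  38.] across [-7. -2.  7.]
0.08 22 along [-16.  10.  14.] across [-10.  -5.   6.]
0.09 66 along [-24.   9.  21.] across [-10.  -7.   9.]
0.1 81 along [-25.   8.  19.] across [-10.  -6.   8.]
0.11 78 along [-25.   9.  21.] across [-10.  -7.   8.]
0.12 86 along [-25. -14.  21.] across [-10.  -6.   9.]
top tcp px [354. 215.   1.] cam [0.401 0.05  0.922]
0.03 189 along [-35.   2.  36.] across [ 7. 14. 20.]
0.04 51 along [-39.  -6.  36.] across [ 3.  7. 15.]
0.05 29 along [-39.  -4.  36.] across [4. 7. 8.]
0.06 30 along [-39. -24.  32.] across [1. 7. 7.]
0.07 38 along [-38. -20.  33.] across [2. 5. 7.]
0.09 7 along [-20.  13.  19.] across [8. 9. 9.]
```

View pics/g3.png

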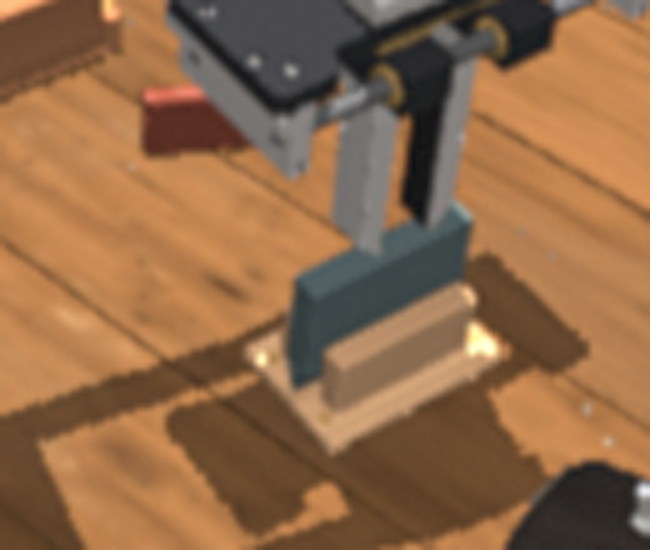

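```bash
python3 -m jog '[[[0,0,0],[0,0,-40],0.6],[[0,0,0],[0,0,-60],0.6],[[0,0,0],[0,0,-60],0.6],[[0,0,0],[0,0,-60],0.6],[[0,0,0],[0,0,-60],0.6]]'; cat > tip.py <<'E'
from bench import eyes,robot
from h import *
o=robot.get_obs();tcp=o["tool_pos"];y=o["ee_rot"][2];R=np.array([np.cos(y),np.sin(y)])
print("tcp",tcp.round(4),"w",o["width"].round(4))
for n in("wrist","scene"):
    c=eyes.camera_params(n);p,d=eyes.snapshot(n);K,T=c["mtx"],c["world_to_cam"]
    X=cloud(d,K,T);z=X[...,2]
    r=(X[...,:2]-tcp[:2]);a=r@R*1000;b=r@np.array([-R[1],R[0]])*1000
    print(n)
    for z0 in np.arange(.076,.16,.006):
        m=(abs(a)<65)&(abs(b)<30)&(d>0)&(z>z0)&(z<=z0+.006)
        if m.sum()>3: print(round(z0-tcp[2],3),m.sum(),"along",np.percentile(a[m],[2,50,98]).round(),"across",np.percentile(b[m],[2,50,98]).round())
E
python3 tip.py
```

```text
time: 4.2
tool_pos: [0.4839, -0.1597, 0.1098]
ee_rot: [-3.141, 0.003, -0.256]
wrist_force: [0.3, 0.7, -0.3]
width: 0.0188Traceback (most recent call last):
  File "tip.py", line 4, in <module>
    print("tcp",tcp.round(4),"w",o["width"].round(4))
                                 ^^^^^^^^^^^^^^^^
AttributeError: 'float' object has no attribute 'round'
```

```bash
sed -i 's/o\["width"\].round(4)/round(o["width"],4)/' tip.py; python3 tip.py
```

```text
tcp [ 0.4839 -0.1597  0.1098] w 0.0188
wrist
0.032 85 along [-17.   8.  14.] across [-4.  8. 10.]
0.038 125 along [-22. -11.  19.] across [-7.  9. 10.]
0.044 171 along [-22.   8.  19.] across [ 1.  9. 10.]
scene
0.032 22 along [-15.   8.  14.] across [-10.  -6.   6.]
0.038 42 along [-23.   8.  17.] across [-11.  -8.   7.]
0.044 54 along [-23. -14.  18.] across [-10.  -5.   8.]
```

```bash
python3 -m jog '[[[0,0,0],[0,0,0],1],[[0,0,0],[0,0,0],1],[[0,0,0],[0,0,0],1],[[0,0,0],[0,0,0],1],[[0,0,0],[0,0,0],1]]' | tail -1; python3 tip.py; for i in 1 2 ; do python3 -m jog '[[[0,0,0],[0,0,0],-1],[[0,0,0],[0,0,0],-1],[[0,0,0],[0,0,0],-1],[[0,0,0],[0,0,0],-1],[[0,0,0],[0,0,0],-1]]' |tail -1;done;  python3 tip.py
```

```text
width: 0.0003
tcp [ 0.485  -0.1602  0.1117] w 0.0003
wrist
0.03 30 along [-7. -2.  3.] across [ 8.  9. 10.]
0.036 97 along [-12.  -1.   9.] across [ 8.  9. 10.]
0.042 138 along [-13.  -1.  10.] across [ 8.  9. 10.]
scene
0.03 5 along [-5. -3.  2.] across [-9. -9. -8.]
0.036 20 along [-10.   0.   7.] across [-11.  -9.  -7.]
0.042 41 along [-14. -11.   9.] across [-11.  -9.   9.]
width: 0.0372
width: 0.0769
tcp [ 0.4849 -0.1602  0.1117] w 0.0769
wrist
0.03 73 along [-44.  37.  40.] across [-8.  5. 10.]
0.036 182 along [-49.  37.  45.] across [-7.  8. 10.]
0.042 232 along [-51.  -2.  48.] across [-7.  9. 10.]
scene
0.03 14 along [-23.  40.  45.] across [-9. -6.  7.]
0.036 37 along [-50.  39.  48.] across [-10.  -8.   6.]
0.042 49 along [-54. -43.  48.] across [-10.  -6.   7.]
```

The finger tips actually sit about 34 mm above the reported TCP, at every opening: the depth from two views agrees, and the first grasp passed over the slip's top. I'll allow for that offset and grasp again.

```bash
python3 -m jog '[[[0,0,0],[0,0,0],-1],[[0,0,0],[0,0,0],-1],[[0,0,0],[-1,0,30],-1],[[0,0,0],[-1,0,55],-1],[[0,0,0],[-1,0,60],-1]]'; python3 -m jog '[[[0,0,0],[0,0,8],-1],[[0,0,0],[0,0,16],-1],[[0,0,0],[0,0,24],-1],[[0,0,0],[0,0,34],-1],[[0,0,0],[0,0,34],-1]]'; python3 go.py 484 -159.4 18 -14.7
```

```text
time: 6.5
tool_pos: [0.4816, -0.1589, 0.0484]
ee_rot: [-3.14, 0.006, -0.256]
wrist_force: [-0.1, 0.5, -0.9]
width: 0.094
time: 7.0
tool_pos: [0.4829, -0.1595, 0.0162]
ee_rot: [-3.141, 0.003, -0.256]
wrist_force: [-0.5, -1.2, -0.2]
width: 0.0938
turn [-0.03  0.15  0.03] shift [ 1.  -0.3 -1.8]
t 7.0 tcp [ 482.9 -159.5   16.2] rpy [-1.7997e+02  1.5000e-01 -1.4670e+01] F [-0.52 -1.2  -0.18] w 93.8
```

```bash
python3 -m jog '[[[0,0,0],[0,0,0],1],[[0,0,0],[0,0,0],1],[[0,0,0],[0,0,0],1],[[0,0,0],[0,0,0],1],[[0,0,0],[0,0,0],1]]'; python3 go.py 484 -159.4 18 -14.7
```

```text
time: 7.5
tool_pos: [0.4844, -0.1601, 0.0182]
ee_rot: [3.142, -0.001, -0.256]
wrist_force: [0.1, -0.1, 1.5]
width: 0.0798
turn [ 0.   -0.07  0.03] shift [-0.6 -0.6  0.2]
t 7.5 tcp [ 484.4 -160.1   18.2] rpy [ 1.800e+02 -7.000e-02 -1.467e+01] F [ 0.08 -0.09  1.51] w 79.8
```

```bash
python3 -m jog '[[[0,0,0],[0,0,0],1],[[0,0,0],[0,0,0],1],[[0,0,0],[0,0,-15],1],[[0,0,0],[0,0,-45],1],[[0,0,0],[0,0,-85],1]]'; python3 -m jog '[[[0,0,0],[0,0,-15],1],[[0,0,0],[0,0,-15],1],[[0,0,0],[0,0,-15],1]]';  python3 go.py 508.2 94.1 118 -15.4; python3 - <<'E'
from bench import eyes,robot
from h import *
o=robot.get_obs();tcp=o["tool_pos"];y=o["ee_rot"][2];R=np.array([np.cos(y),np.sin(y)])
for n in("wrist","scene"):
    c=eyes.camera_params(n);p,d=eyes.snapshot(n);X=cloud(d,c["mtx"],c["world_to_cam"]);z=X[...,2]
    h,s,v=cv2.split(cv2.cvtColor(p,cv2.COLOR_RGB2HSV))
    r=(X[...,:2]-tcp[:2]);a=r@R*1000;b=r@np.array([-R[1],R[0]])*1000
    m0=(abs(a)<42)&(abs(b)<25)&(d>0)&(z>.06)
    print(n)
    for z0 in np.arange(-.03,.08,.008):
        m=m0&(z-tcp[2]>z0)&(z-tcp[2]<=z0+.008)
        if m.sum()>5:print(round(z0,3),m.sum(),"along",np.percentile(a[m],[2,50,98]).round(1),"across",np.percentile(b[m],[5,50,95]).round(1))
E
```

```text
time: 8.0
tool_pos: [0.4816, -0.1589, 0.1005]
ee_rot: [-3.14, 0.007, -0.256]
wrist_force: [0.2, 0.4, -1.3]
width: 0.0802
time: 8.3
tool_pos: [0.4831, -0.1596, 0.1161]
ee_rot: [-3.141, 0.002, -0.256]
wrist_force: [0.3, 0.8, -2.1]
width: 0.0802
turn [-0.03  0.13  0.73] shift [ -40.  -251.8   -1.7]
t 8.3 tcp [ 483.1 -159.6  116.1] rpy [-1.7997e+02  1.3000e-01 -1.4670e+01] F [ 0.33  0.82 -2.13] w 80.2
wrist
0.002 210 along [-39.8  -1.   36.2] across [7.1 7.6 7.9]
0.01 391 along [-39.6  -2.2  35.9] across [7.3 7.6 8. ]
0.018 424 along [-39.6  -0.6  36.1] across [7.2 7.6 8. ]
0.026 479 along [-39.7  -2.7  36.7] across [7.2 7.6 8.1]
0.034 593 along [-40.2   1.4  40.4] across [7.2 7.6 8.2]
0.042 655 along [-40.6   0.   40. ] across [7.2 7.6 8.2]
0.05 2870 along [-41.1  -1.3  38.3] across [-5.   2.1  7.8]
0.058 215 along [-41.7  38.3  41.5] across [-7.2  2.9  9.4]
0.066 249 along [-41.7  38.2  41.7] across [-7.   2.7  9.5]
0.074 287 along [-41.8  38.3  41.3] across [-6.9  2.5  9.4]
scene
-0.014 32 along [-41.5 -10.8  35.6] across [-2.5 -1.5  2.9]
-0.006 50 along [-42.   -7.6  35.1] across [-5.  -3.7 -0.1]
0.002 87 along [-41.9  -9.6  36. ] across [-6.9 -5.7  4. ]
0.01 103 along [-41.5  -7.1  36.2] across [-7.1 -6.  -0.8]
0.018 109 along [-41.5  -6.7  36.5] across [-7.3 -6.  -3.9]
0.026 100 along [-37.9  -0.7  38.2] across [-7.4 -6.1 -5.2]
0.034 107 along [-38.1   1.8  40.5] across [-7.5 -6.1 -5.1]
0.042 112 along [-38.2   1.3  40.9] across [-7.6 -6.1 -5. ]
0.05 257 along [-34.9   4.1  39.3] across [-6.9 -0.7  6.4]
0.058 26 along [37.5 38.9 40.8] across [-9.  -0.9  7.7]
0.066 27 along [37.4 39.  41.6] across [-9.8 -3.2  5.8]
0.074 33 along [ 8.5 38.9 40.6] across [-9.1 -1.6  8. ]
```

```bash
python3 -m jog '[[[0,0,0.7],[-40,-252,0],1],[[0,0,0.7],[-40,-252,0],1],[[0,0,0.7],[-40,-252,0],1],[[0,0,0.7],[-40,-252,0],1],[[0,0,0.7],[-40,-252,0],1]]'; python3 go.py 508.6 93.5 100 -15.4
```

```text
time: 8.9
tool_pos: [0.5072, 0.0906, 0.1154]
ee_rot: [3.14, 0.003, -0.269]
wrist_force: [1.0, -1.3, -0.8]
width: 0.0795
turn [0.07 0.2  0.01] shift [ 0.7 -3.2 15.4]
t 8.9 tcp [507.2  90.6 115.4] rpy [179.93   0.2  -15.39] F [ 1.   -1.26 -0.8 ] w 79.5
```

```bash
python3 -m jog '[[[0,0,0],[1,-2.5,10],1],[[0,0,0],[1,-2.5,19],1],[[0,0,0],[1,-2.5,19],1],[[0,0,0],[1,-2.5,19],1]]'; python3 go.py 508.6 93.5 95 -15.4; cat > rel.py <<'E'
from bench import eyes,robot
from h import *
import sys
o=robot.get_obs();tcp=o["tool_pos"];y=np.radians(-15.4);ex=np.array([np.cos(y),np.sin(y)]);ey=np.array([-ex[1],ex[0]])
O=np.array([.5125,.1095])
t=tcp[:2]-O;print("tcp in rack",(t@ex*1000).round(1),(t@ey*1000).round(1),(tcp[2]*1000).round(1))
for n in sys.argv[1:]:
    c=eyes.camera_params(n);p,d=eyes.snapshot(n);X=cloud(d,c["mtx"],c["world_to_cam"]);z=X[...,2]*1000
    cv2.imwrite(f"pics/rel_{n}_{o['time']:.1f}.png",p[:,:,::-1])
    h,s,v=[q.astype(int) for q in cv2.split(cv2.cvtColor(p,cv2.COLOR_RGB2HSV))]
    r=X[...,:2]-O;a=r@ex*1000;b=r@ey*1000
    R=(abs(a)<70)&(b>-60)&(b<100)&(d>0)
    def rep(k,m):
        if m.sum()>8:print(n,k,m.sum(),"x",np.percentile(a[m],[3,97]).round(1),"y",np.percentile(b[m],[3,50,97]).round(1),"z",np.percentile(z[m],[5,50,97]).round(1))
    st=R&(z>56)&(z<68)
    rep("white",st&(s<45)&(v>150));rep("black",st&(v<70)&(s<140));rep("tan",st&(h>11)&(h<28)&(s>50)&(v>110));rep("green",st&(h>50)&(h<95)&(s>60));rep("red",st&((h<9)|(h>172))&(s>90)&(v<165)&(b<30)&(b>-10))
    sl=(h>85)&(h<125)&(s>25)&(v>40)&R
    rep("slip top",sl&(abs(z-1000*tcp[2]-54)<5));rep("slip face",sl&(z>70)&(z-1000*tcp[2]<50)&(z-1000*tcp[2]>8))
    rep("endb",R&(abs(z-53)<4)&(b<-24)&(h<15)&(s>110));rep("springb",R&(abs(z-53)<4)&(b>65)&(h<15)&(s>110))
    rep("rail",R&(abs(z-24)<4)&(h<15)&(s>110))
E
python3 rel.py wrist scene top
```

```text
time: 9.3
tool_pos: [0.5095, 0.0894, 0.0974]
ee_rot: [3.14, 0.002, -0.27]
wrist_force: [0.4, -0.8, -1.3]
width: 0.0799
turn [ 0.07  0.13 -0.1 ] shift [-1.9 -3.7  2.4]
t 9.3 tcp [509.5  89.4  97.4] rpy [ 1.7993e+02  1.3000e-01 -1.5500e+01] F [ 0.41 -0.84 -1.31] w 79.9
tcp in rack 2.4 -20.2 97.4
wrist white 1399 x [-48.2  44.1] y [-26.9 -20.2  21.2] z [61.5 63.8 65.4]
wrist black 1432 x [-48.   43.7] y [-12.9  -6.3  -1.3] z [59.7 63.6 65.3]
wrist tan 1548 x [-51.5  45.1] y [12.9 22.1 26.8] z [58.2 63.1 65.1]
wrist green 1124 x [-47.7  43.5] y [28.4 33.1 37.5] z [56.3 57.8 59.4]
wrist red 1170 x [-47.4  40.6] y [-1.5  5.8 11.8] z [59.  63.2 65.3]
wrist slip top 2760 x [-36.8  39.1] y [-24.8 -17.5 -12.3] z [148.2 151.6 152.9]
wrist slip face 2398 x [-35.2  37.3] y [-13.1 -12.6 -12.1] z [110.1 130.8 146.5]
wrist endb 25 x [-55.4 -50.8] y [-40.2 -34.6 -32.6] z [50.5 52.8 53.9]
wrist springb 1147 x [-51.6  47.8] y [76.1 80.  90.9] z [50.1 52.6 54.3]
wrist rail 820 x [-64.1  59.1] y [-33.9  44.1  88.8] z [21.2 23.7 25.3]
scene white 174 x [-49.2  41.9] y [-29.9 -26.2 -20.6] z [58.5 62.7 65.4]
scene black 122 x [-51.6  41.3] y [-14.5 -10.4  -3.5] z [60.7 63.5 65.5]
scene tan 61 x [-51.7  47.9] y [-28.4  17.3  31.1] z [57.3 62.3 65.1]
scene red 149 x [-51.6  42.8] y [-7.8  1.5  6.7] z [58.7 62.4 65.4]
scene slip top 151 x [-33.4  39.6] y [-28.2 -24.2 -16.5] z [147.5 151.6 153.7]
scene slip face 464 x [-37.8  35.9] y [-28.4 -26.2 -24. ] z [107.4 126.5 146.2]
scene endb 233 x [-52.   46.9] y [-48.1 -42.  -32.8] z [49.6 52.5 54.5]
scene springb 86 x [-53.5  -5. ] y [74.4 80.2 89.7] z [49.8 52.4 55.2]
scene rail 280 x [-64.3  49.6] y [-48.5 -20.3  79.8] z [20.9 23.5 27.6]
top endb 99 x [-43.8  39.1] y [-47.5 -44.8 -39.1] z [49.6 52.2 55.1]
top springb 23 x [-15.9   3.4] y [75.5 77.3 81.3] z [50.2 52.6 55.6]
top rail 48 x [-60.8  24.2] y [-47.8  57.8  75.5] z [20.8 23.2 26.7]
```

```bash
python3 -m jog '[[[0,0,0],[-3.3,-3.9,0],1],[[0,0,0],[-3.3,-3.9,8],1],[[0,0,0],[-3.3,-3.9,15],1],[[0,0,0],[-3.3,-3.9,20],1],[[0,0,0],[-3.3,-3.9,20],1]]'; python3 -m jog '[[[0,0,0],[0,0,0],1],[[0,0,0],[0,0,0],1]]'; python3 rel.py wrist scene
```

```text
time: 9.95
tool_pos: [0.507, 0.0956, 0.0771]
ee_rot: [3.141, 0.003, -0.268]
wrist_force: [0.1, -1.0, -1.8]
width: 0.0797
time: 10.15
tool_pos: [0.5083, 0.0957, 0.0789]
ee_rot: [-3.141, -0.0, -0.268]
wrist_force: [-0.4, 0.4, -1.6]
width: 0.0797
tcp in rack -0.4 -14.5 78.9
wrist white 174 x [-51.1  46.7] y [-22.4  20.1  21.3] z [61.2 64.1 65.6]
wrist black 1661 x [-47.8  44.1] y [-13.7  -6.3  -1.4] z [59.9 63.5 65.3]
wrist tan 1787 x [-51.5  45. ] y [12.7 21.2 26.8] z [58.7 63.3 65.2]
wrist green 1272 x [-47.5  43.7] y [28.1 33.5 37.5] z [56.3 57.8 59.4]
wrist red 1623 x [-48.8  44.3] y [-1.4  6.3 12.3] z [59.7 63.4 65.3]
wrist slip top 2747 x [-39.8  36.1] y [-19.1 -11.8  -6.7] z [129.5 133.1 134.3]
wrist slip face 2481 x [-38.1  34.1] y [-7.4 -6.9 -6.4] z [ 89.9 111.5 128.1]
wrist springb 1181 x [-51.6  47.8] y [76.3 79.4 91. ] z [50.3 52.5 54.2]
wrist rail 826 x [-64.1  59.1] y [-30.1  47.2  88.4] z [21.3 23.7 25.3]
scene white 175 x [-49.2  43.3] y [-30.2 -26.2 -20.2] z [58.1 62.7 65.4]
scene black 85 x [-51.9  41.7] y [-14.4 -11.3  -4.7] z [60.7 63.1 65.4]
scene tan 45 x [-51.8  48. ] y [-28.3  17.9  30.5] z [57.3 61.8 64.1]
scene red 30 x [-53.  -37.5] y [-5.5  1.9  6.3] z [58.9 62.7 65.4]
scene slip top 139 x [-35.2  35.9] y [-22.3 -18.2 -11.2] z [128.9 132.4 134.1]
scene slip face 449 x [-39.5  33.6] y [-23.  -20.9 -18.5] z [ 88.5 107.8 127.6]
scene endb 230 x [-52.1  45.2] y [-48.1 -41.5 -32.6] z [49.9 52.3 54.7]
scene springb 72 x [-54.3 -17.6] y [74.2 80.3 89.2] z [49.5 52.5 54.9]
scene rail 274 x [-64.1  48.3] y [-48.6 -21.4  80.2] z [20.7 23.6 27.6]
```

```bash
python3 -m jog '[[[0,0,0],[0,1.5,0],1],[[0,0,0],[0,1.5,3],1],[[0,0,0],[0,1.5,5],1],[[0,0,0],[0,1.5,6],1],[[0,0,0],[0,1.5,6],1]]'; python3 rel.py; python3 -m jog '[[[0,0,0],[0,0,1],1],[[0,0,0],[0,0,1],1],[[0,0,0],[0,0,2],1],[[0,0,0],[0,0,2],1]]'; python3 rel.py
```

```text
time: 10.75
tool_pos: [0.5074, 0.0942, 0.0723]
ee_rot: [3.141, 0.001, -0.268]
wrist_force: [-0.1, -0.0, -2.3]
width: 0.0798
tcp in rack -0.9 -16.2 72.3
time: 11.15
tool_pos: [0.5079, 0.0944, 0.0711]
ee_rot: [-3.141, -0.001, -0.268]
wrist_force: [-0.6, -0.1, -0.8]
width: 0.0797
tcp in rack -0.4 -15.8 71.1
```

```bash
python3 -m jog '[[[0,0,0],[0,-0.3,1],1],[[0,0,0],[0,-0.6,2],1],[[0,0,0],[0,-0.9,3],1],[[0,0,0],[0,-0.9,3],1]]'; python3 rel.py; python3 -m jog '[[[0,0,0],[0,-0.5,1],1],[[0,0,0],[0,-1,2],1],[[0,0,0],[0,-1.5,3],1],[[0,0,0],[0,-1.5,3],1]]'; python3 rel.py wrist
```

```text
time: 11.55
tool_pos: [0.5091, 0.095, 0.0699]
ee_rot: [-3.141, -0.003, -0.268]
wrist_force: [-1.4, -0.4, 6.4]
width: 0.0797
tcp in rack 0.5 -14.8 69.9
time: 11.95
tool_pos: [0.5096, 0.0965, 0.0659]
ee_rot: [-3.14, -0.003, -0.268]
wrist_force: [1.1, 0.3, 5.2]
width: 0.0798
tcp in rack 0.7 -13.3 65.9
wrist white 237 x [-50.3  46.5] y [-18.9  25.5  26.7] z [61.3 64.4 65.8]
wrist black 1893 x [-47.8  43.9] y [-8.5 -1.1  3.7] z [59.9 63.8 65.7]
wrist tan 1979 x [-51.1  45.1] y [18.2 27.1 31.8] z [58.4 63.3 65.3]
wrist green 1412 x [-47.5  43.8] y [33.2 38.2 42.1] z [56.3 57.9 59.4]
wrist red 1560 x [-49.1  43. ] y [ 3.6 11.1 17. ] z [59.8 63.6 65.5]
wrist slip top 2749 x [-38.9  37. ] y [-18.  -10.8  -5.5] z [116.7 120.1 121.3]
wrist slip face 2490 x [-37.3  35.3] y [-6.2 -5.7 -5.3] z [ 76.7  98.4 115. ]
wrist springb 1282 x [-51.9  47.9] y [76.4 79.3 91.8] z [50.  52.5 54.2]
wrist rail 811 x [-64.   59.1] y [-27.8  49.6  88.7] z [21.1 23.6 25.3]
```

```bash
python3 -m jog '[[[0,0,0],[0,-0.3,1],1],[[0,0,0],[0,-0.7,2],1],[[0,0,0],[0,-1,3],1],[[0,0,0],[0,-1.3,4],1],[[0,0,0],[0,-1.3,4],1]]'; python3 rel.py; python3 -m jog '[[[0,0,0],[0,-0.3,1],1],[[0,0,0],[0,-0.7,2],1],[[0,0,0],[0,-1,3],1],[[0,0,0],[0,-1.3,4],1],[[0,0,0],[0,-1.3,4],1]]'; python3 rel.py wrist
```

```text
time: 12.5
tool_pos: [0.5093, 0.0981, 0.0614]
ee_rot: [-3.14, -0.001, -0.268]
wrist_force: [0.9, 0.3, 5.2]
width: 0.08
tcp in rack -0.0 -11.8 61.4
time: 13.0
tool_pos: [0.5097, 0.0993, 0.0576]
ee_rot: [-3.14, -0.002, -0.268]
wrist_force: [0.8, 1.2, 4.7]
width: 0.08
tcp in rack 0.0 -10.5 57.6
wrist white 238 x [-48.3  43.4] y [30. 31. 32.] z [63.4 64.6 65.8]
wrist black 2176 x [-47.8  43.5] y [-3.1  3.6  8.9] z [60.4 63.8 66.5]
wrist tan 2107 x [-50.4  44.8] y [23.9 32.4 37.2] z [59.3 63.4 65.4]
wrist green 1555 x [-47.5  43.8] y [38.6 43.1 47.6] z [56.4 57.9 59.4]
wrist red 1630 x [-47.9  42.7] y [ 8.9 16.3 22.4] z [59.9 63.5 65.4]
wrist slip top 2754 x [-39.5  36.5] y [-15.2  -8.   -2.8] z [108.3 111.8 113.1]
wrist slip face 2312 x [-38.2  35. ] y [-3.5 -3.  -2.5] z [ 72.4  91.8 106.7]
wrist springb 1450 x [-51.9  47.8] y [76.  79.5 91.6] z [49.7 52.4 54.1]
wrist rail 847 x [-64.   59.2] y [-25.5  49.7  88.9] z [21.4 23.8 25.4]
```

```bash
python3 -m jog '[[[0,0,0],[0,-0.5,1.5],1],[[0,0,0],[0,-1,3],1],[[0,0,0],[0,-1.5,4.5],1],[[0,0,0],[0,-1.9,6],1],[[0,0,0],[0,-1.9,6],1]]'; python3 rel.py; python3 -m jog '[[[0,0,0],[0,0,1.5],1],[[0,0,0],[0,0,3],1],[[0,0,0],[0,0,4.5],1],[[0,0,0],[0,0,6],1],[[0,0,0],[0,0,6],1]]'; python3 rel.py wrist
```

```text
time: 13.55
tool_pos: [0.5103, 0.101, 0.0516]
ee_rot: [-3.141, -0.002, -0.268]
wrist_force: [0.4, -0.1, 6.1]
width: 0.0799
tcp in rack 0.2 -8.8 51.6
time: 14.05
tool_pos: [0.5102, 0.1011, 0.0453]
ee_rot: [-3.14, -0.001, -0.269]
wrist_force: [0.7, 0.0, 4.4]
width: 0.0794
tcp in rack -0.0 -8.7 45.3
wrist white 297 x [-47.5  43.4] y [35.6 36.7 37.6] z [63.5 64.6 65.8]
wrist black 2777 x [-47.4  43.3] y [-1.4  8.  14.4] z [58.6 63.2 66.4]
wrist tan 2365 x [-50.2  45. ] y [29.  38.2 42.9] z [58.1 63.3 65.3]
wrist green 1760 x [-47.8  43.9] y [44.1 48.8 53.4] z [56.3 57.9 59.3]
wrist red 1767 x [-46.8  40.3] y [14.4 22.  28. ] z [59.8 63.5 65.6]
wrist slip top 2752 x [-39.5  36.4] y [-13.4  -6.2  -0.9] z [ 95.9  99.5 100.7]
wrist slip face 1701 x [-38.4  35.2] y [-1.7 -1.2 -0.7] z [71.4 84.  94.7]
wrist endb 480 x [-50.   44.5] y [-45.6 -43.5 -41.5] z [52.2 53.3 54.6]
wrist springb 1549 x [-51.9  47.9] y [76.2 79.6 91.7] z [49.9 52.5 54.2]
wrist rail 809 x [-63.9  59.1] y [-20.6  53.2  88.6] z [21.4 23.7 25.3]
```

```bash
python3 -m jog '[[[0,0,0],[0,0.3,1.5],1],[[0,0,0],[0,0.7,3],1],[[0,0,0],[0,0.7,4.5],1],[[0,0,0],[0,0.7,6],1],[[0,0,0],[0,0.7,6],1]]'; python3 rel.py; python3 -m jog '[[[0,0,0],[0,0,1.5],1],[[0,0,0],[0,0,3],1],[[0,0,0],[0,0,4.5],1],[[0,0,0],[0,0,5.5],1],[[0,0,0],[0,0,5.5],1]]'; python3 rel.py wrist scene
```

```text
time: 14.6
tool_pos: [0.5096, 0.1012, 0.0384]
ee_rot: [-3.139, -0.0, -0.268]
wrist_force: [2.3, 3.8, 1.9]
width: 0.08
tcp in rack -0.6 -8.8 38.4
time: 15.1
tool_pos: [0.5094, 0.1013, 0.0331]
ee_rot: [-3.139, 0.0, -0.268]
wrist_force: [2.2, 5.2, 3.1]
width: 0.0793
tcp in rack -0.8 -8.7 33.1
wrist white 270 x [-47.8  42.5] y [33.6 34.9 35.8] z [63.4 64.5 65.6]
wrist black 3106 x [-48.   43.8] y [-1.4  6.6 12.7] z [59.5 63.5 66.4]
wrist tan 2686 x [-49.9  45. ] y [27.7 36.1 40.8] z [59.1 63.3 65.4]
wrist green 1986 x [-47.8  44. ] y [42.4 47.4 51.4] z [56.3 57.9 59.4]
wrist red 2033 x [-48.   41.8] y [12.7 20.4 26.3] z [59.4 63.3 65.2]
wrist slip top 2764 x [-40.2  35.7] y [-13.5  -6.3  -1. ] z [83.7 87.3 88.6]
wrist slip face 973 x [-39.4  34.9] y [-1.8 -1.2 -0.7] z [70.9 76.8 82.7]
wrist endb 1508 x [-49.1  44. ] y [-45.5 -40.  -34.9] z [52.3 53.5 54.6]
wrist springb 1747 x [-51.8  47.9] y [76.1 79.3 91.2] z [50.1 52.5 54.2]
wrist rail 714 x [-64.   59.2] y [-16.8  59.8  88.1] z [21.1 23.6 25.2]
scene white 183 x [-49.2  42.7] y [-30.3 -26.1 -19.6] z [58.1 62.1 65. ]
scene black 48 x [-51.9  32. ] y [-17.  -14.6   6.5] z [57.2 65.6 67.8]
scene tan 118 x [-52.2  47.3] y [-19.7  31.5  45.2] z [58.1 62.7 65.8]
scene red 10 x [-52.8 -47.7] y [11.6 16.8 22.2] z [57.9 62.3 64.3]
scene slip top 139 x [-36.7  36.6] y [-17.2 -12.9  -5.3] z [82.9 86.6 89. ]
scene slip face 128 x [-38.3  36.2] y [-17.  -15.3 -13.5] z [70.8 76.9 82.3]
scene endb 233 x [-51.9  45.2] y [-48.2 -41.6 -32.9] z [49.7 52.5 54.7]
scene springb 139 x [-53.5  46.7] y [74.8 80.6 89.3] z [49.8 52.5 54.9]
scene rail 269 x [-64.   48.8] y [-48.7 -21.6  78.6] z [20.4 23.6 27.3]
```

```bash
python3 -m jog '[[[0,0,0],[0,-0.4,0],1],[[0,0,0],[0,-0.6,0],1],[[0,0,0],[0,-0.6,0],-1],[[0,0,0],[0,-0.6,0],-1],[[0,0,0],[0,-0.6,0],-1]]'; python3 -m jog '[[[0,0,0],[0,0,0],-1],[[0,0,0],[0,0,-10],-1],[[0,0,0],[0,0,-40],-1],[[0,0,0],[0,0,-55],-1],[[0,0,0],[0,0,-55],-1]]'; python3 rel.py wrist
```

```text
time: 15.7
tool_pos: [0.5083, 0.0998, 0.0322]
ee_rot: [3.139, 0.002, -0.268]
wrist_force: [0.2, -0.4, 0.2]
width: 0.0937
time: 16.2
tool_pos: [0.5118, 0.1008, 0.092]
ee_rot: [-3.139, -0.007, -0.268]
wrist_force: [0.4, -0.7, -0.6]
width: 0.094
tcp in rack 1.6 -8.6 92.0
wrist white 556 x [-50.  46.] y [-27.7 -24.4  35. ] z [61.4 63.9 65.5]
wrist black 1808 x [-47.7  43.1] y [-1.3  6.5 12.6] z [59.7 63.5 66.4]
wrist tan 1725 x [-51.3  45. ] y [26.6 35.7 40.9] z [57.6 63.2 65.3]
wrist green 1175 x [-47.5  43.6] y [42.6 47.2 51.5] z [56.4 57.9 59.4]
wrist red 1189 x [-46.8  40.6] y [12.4 19.9 26.2] z [58.9 63.1 65.3]
wrist endb 1227 x [-51.4  46. ] y [-45.5 -39.  -33. ] z [52.3 53.5 54.6]
wrist springb 1477 x [-50.7  47.2] y [76.  81.  91.7] z [49.9 52.8 54.5]
wrist rail 912 x [-64.1  58.9] y [-32.4  26.   89. ] z [21.6 23.9 25.4]
```

```bash
for i in 1 2; do python3 -m jog '[[[0,0,0],[0,0,0],1],[[0,0,0],[0,0,0],1],[[0,0,0],[0,0,0],1],[[0,0,0],[0,0,0],1],[[0,0,0],[0,0,0],1]]' | tail -1; done; python3 - <<'E'
s=open('rel.py').read()
s=s.replace('    rep("endb"','    rep("SLIP",sl&(z>68)&(z<95)&(b>-20)&(b<3))\n    rep("endb"')
open('rel.py','w').write(s)
E
python3 rel.py wrist scene | grep -E "tcp|SLIP|slip|black"; python3 go.py 0 0 0 -15.4 | tail -1
```

```text
width: 0.0576
width: 0.0175
tcp in rack -0.6 -9.3 88.3
wrist black 1859 x [-47.6  42.6] y [-1.3  6.5 12.6] z [59.1 63.4 65.7]
wrist SLIP 1994 x [-38.3  34. ] y [-13.1  -4.3  -0.8] z [71.  87.  88.5]
scene black 81 x [-52.1  32.2] y [-16.7 -12.7   8.2] z [58.  64.7 67.8]
scene SLIP 282 x [-41.8  32. ] y [-17.1 -14.5  -5.3] z [69.4 82.2 88.4]
t 17.35 tcp [509.5 100.7  88.2] rpy [-179.99   -0.    -15.37] F [0.17 0.29 0.32] w 9.4
```

```bash
python3 -m jog '[[[0,0,0],[-1.6,-1,5],1],[[0,0,0],[-1.6,-1,15],1],[[0,0,0],[-1.6,-1,25],1],[[0,0,0],[-1.6,-1,30],1],[[0,0,0],[-1.6,-1,30],1]]';python3 -m jog '[[[0,0,0],[0,0,1],1],[[0,0,0],[0,0,2],1],[[0,0,0],[0,0,3],1],[[0,0,0],[0,0,4],1],[[0,0,0],[0,0,4],1]]'; python3 -m jog '[[[0,0,0],[0,0,1],1],[[0,0,0],[0,0,2],1],[[0,0,0],[0,0,2],1]]'
```

```text
time: 17.85
tool_pos: [0.507, 0.102, 0.0564]
ee_rot: [3.141, 0.003, -0.268]
wrist_force: [-0.2, -0.2, -0.6]
width: 0.0004
time: 18.35
tool_pos: [0.5085, 0.1021, 0.0545]
ee_rot: [-3.141, -0.001, -0.268]
wrist_force: [-0.9, 0.2, 0.4]
width: 0.0003
time: 18.65
tool_pos: [0.5086, 0.1021, 0.0526]
ee_rot: [-3.141, -0.001, -0.268]
wrist_force: [1.2, -0.5, 1.6]
width: -0.0
```

```bash
python3 -m jog '[[[0,0,0],[0,0,1],1],[[0,0,0],[0,0,2],1],[[0,0,0],[0,0,3],1],[[0,0,0],[0,0,3],1]]'; python3 -m jog '[[[0,0,0],[0,0,1],1],[[0,0,0],[0,0,2],1],[[0,0,0],[0,0,3],1],[[0,0,0],[0,0,3],1]]' 
```

```text
time: 19.05
tool_pos: [0.5082, 0.1022, 0.049]
ee_rot: [-3.141, -0.0, -0.268]
wrist_force: [-0.4, 0.4, 2.0]
width: 0.0006
time: 19.45
tool_pos: [0.5081, 0.1022, 0.046]
ee_rot: [-3.141, 0.0, -0.268]
wrist_force: [0.5, 1.3, 1.3]
width: 0.0004
```

```bash
python3 -m jog '[[[0,0,0],[0,0,0.7],1],[[0,0,0],[0,0,1.4],1],[[0,0,0],[0,0,2],1],[[0,0,0],[0,0,2],1]]'; python3 rel.py scene | grep -E "SLIP|black"; python3 -m jog '[[[0,0,0],[0,0,0.5],1],[[0,0,0],[0,0,1],1],[[0,0,0],[0,0,1],1]]' 
```

```text
time: 19.85
tool_pos: [0.5082, 0.1022, 0.0441]
ee_rot: [-3.141, 0.0, -0.268]
wrist_force: [0.2, 0.5, 2.2]
width: 0.0006
scene black 76 x [-52.4  33.7] y [-16.2 -12.6   7.7] z [57.3 64.4 67.9]
scene SLIP 149 x [-41.7  34.1] y [-17.1 -13.9  -5.2] z [68.5 74.7 77.7]
time: 20.2
tool_pos: [0.5082, 0.1022, 0.0432]
ee_rot: [-3.141, -0.0, -0.268]
wrist_force: [0.1, 1.9, 3.1]
width: 0.0005
```

```bash
python3 -m jog '[[[0,0,0],[0,0,0.5],1],[[0,0,0],[0,0,1],1],[[0,0,0],[0,0,1],1]]'; python3 -m jog '[[[0,0,0],[0,0,0.5],1],[[0,0,0],[0,0,1],1],[[0,0,0],[0,0,1],1]]'
```

```text
time: 20.5
tool_pos: [0.5082, 0.1022, 0.0422]
ee_rot: [-3.141, -0.0, -0.268]
wrist_force: [-0.1, 1.2, 3.2]
width: 0.0002
time: 20.8
tool_pos: [0.5082, 0.1021, 0.0411]
ee_rot: [-3.141, -0.0, -0.268]
wrist_force: [1.5, 0.8, 3.1]
width: 0.0005
```

```bash
for i in 1 2 3; do python3 -m jog '[[[0,0,0],[0,0,0.4],1],[[0,0,0],[0,0,0.8],1],[[0,0,0],[0,0,0.8],1]]' | grep -E "pos|force"; done
```

```text
tool_pos: [0.5083, 0.1021, 0.0406]
wrist_force: [0.3, 1.1, 3.6]
tool_pos: [0.5085, 0.1021, 0.0405]
wrist_force: [-0.6, 0.2, 6.8]
tool_pos: [0.5086, 0.1021, 0.0405]
wrist_force: [-1.3, 0.2, 9.9]
```

```bash
python3 -m jog '[[[0,0,0],[0,0,0.3],1],[[0,0,0],[0,0,0.6],1],[[0,0,0],[0,0,0.6],1],[[0,0,0],[0,0,0.6],1],[[0,0,0],[0,0,0.6],1]]' | grep -E "pos|force";python3 -m jog '[[[0,0,0],[0,0,0],1],[[0,0,0],[0,0,0],1],[[0,0,0],[0,0,0],1],[[0,0,0],[0,0,0],1],[[0,0,0],[0,0,0],1]]' | grep -E "time|pos|force"; python3 rel.py scene wrist | grep -E "SLIP|black|green"
```

```text
tool_pos: [0.5086, 0.1021, 0.0404]
wrist_force: [-3.3, 0.6, 11.9]
time: 22.7
tool_pos: [0.5087, 0.1021, 0.0404]
wrist_force: [-3.6, 0.4, 11.3]
scene black 72 x [-52.2  30.8] y [-16.1  -9.4  10.6] z [57.7 64.2 67.4]
scene SLIP 121 x [-41.8  34.3] y [-16.7 -12.1  -4.4] z [68.5 72.1 74.5]
wrist black 2807 x [-47.6  43.5] y [-1.3  6.6 12.5] z [60.1 63.5 66.3]
wrist green 1850 x [-47.8  44. ] y [42.5 47.2 51.7] z [56.3 57.9 59.3]
wrist SLIP 1417 x [-39.6  35.4] y [-13.1  -5.6  -0.8] z [69.1 73.1 74.3]
```

```bash
python3 -m jog '[[[0,0,0],[0,0,0.2],1],[[0,0,0],[0,0,0.3],1],[[0,0,0],[0,0,0.3],1],[[0,0,0],[0,0,0.3],1],[[0,0,0],[0,0,0.3],1]]' | grep -E "force"; python3 -m jog '[[[0,0,0],[0,0,-1],1],[[0,0,0],[0,0,-4],1],[[0,0,0],[0,0,-15],1],[[0,0,0],[0,0,-50],1],[[0,0,0],[0,0,-90],1]]' | grep pos; python3 -m jog '[[[0,0,0],[0,120,-40],1],[[0,0,0],[0,120,-40],1],[[0,0,0],[0,120,-40],1],[[0,0,0],[0,120,-40],1]]' | grep -E "time|pos"; python3 rel.py top wrist scene | grep -Ev "rail"; python3 - <<'E'
import cv2,glob
t=sorted(glob.glob('pics/rel_scene_*'),key=lambda s:float(s.split('_')[-1][:-4]))[-1]
a=cv2.resize(cv2.imread(t)[145:225,185:275],(450,400),interpolation=cv2.INTER_CUBIC)
w=cv2.imread(t.replace('scene','top'))[160:250,175:265]
cv2.imwrite('pics/fin.png',cv2.hconcat([cv2.resize(w,(350,400)),a]))
E
```

```text
wrist_force: [-3.2, 0.7, 13.3]
tool_pos: [0.5061, 0.1017, 0.1266]
time: 24.2
tool_pos: [0.4763, -0.0164, 0.1696]
tcp in rack -1.4 -131.0 169.6
top white 289 x [-46.3  46.6] y [-28.4 -22.  -15.4] z [59.1 62.8 66.3]
top tan 322 x [-47.3  49.2] y [-29.4  32.4  41.4] z [56.7 62.6 65.7]
top green 104 x [-44.4  44.5] y [43.6 46.4 49.9] z [56.2 57.7 60.4]
top red 95 x [-45.5  43.7] y [10.9 13.5 15.6] z [57.3 60.7 63.5]
top SLIP 184 x [-35.8  35.8] y [-12.9  -7.4  -2.1] z [70.3 72.3 75.3]
top endb 174 x [-49.3  48.3] y [-47.3 -43.4 -30.6] z [49.6 52.1 54.7]
top springb 283 x [-49.  48.] y [75.7 82.1 90.1] z [49.7 52.3 54.9]
wrist white 1313 x [-49.1  43.6] y [-28.8 -22.   33.2] z [59.3 63.4 65.4]
wrist black 750 x [-48.   43.4] y [ 0.3  7.6 11.9] z [60.4 63.3 65.1]
wrist tan 1350 x [-51.6  45.9] y [22.7 31.6 39.7] z [59.4 63.2 65.4]
wrist green 842 x [-47.1  43.6] y [42.5 45.9 49.8] z [56.5 57.9 59.5]
wrist red 465 x [-47.3  43.1] y [11.6 13.8 24.8] z [58.8 61.2 63.3]
wrist SLIP 394 x [-40.8  36.1] y [-14.9  -3.5  -1.3] z [71.7 73.  74.5]
wrist endb 510 x [-52.6  47.8] y [-46.8 -44.3 -30.4] z [50.4 52.4 54.2]
scene white 223 x [-50.5  43. ] y [-30.  -25.1 -14. ] z [57.5 62.  65.3]
scene black 59 x [-52.7  31.8] y [-16.2  -5.3   7.7] z [58.  64.3 67.7]
scene tan 168 x [-50.7  46.2] y [26.6 31.8 45.7] z [57.5 62.5 65.5]
scene red 45 x [-53.1  40.9] y [ 8.6 14.8 20.4] z [58.7 61.2 64.5]
scene SLIP 164 x [-41.3  34.1] y [-16.4 -11.3  -2.4] z [68.9 72.2 74.6]
scene endb 253 x [-51.9  44.9] y [-47.8 -41.  -29.6] z [49.8 52.5 54.9]
scene springb 180 x [-52.4  46.2] y [74.3 81.  90. ] z [49.7 52.2 54.8]
```

View pics/fin.png

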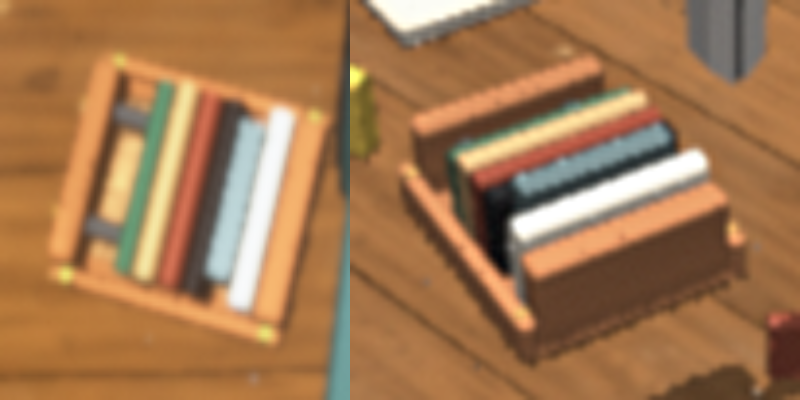

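The slip is bedded between the white stone and the black stone. All the stones stand upright and in order, and the gripper is clear.

```bash
python3 -c "
from bench import close_job,robot
print(robot.get_obs()['time']);print(close_job())"
```

```text
24.35
the job is handed in; nothing more can be done
None
```

The slip stone is back in the rack, taper down, between the white and black stones, and I handed the job in at 24.4 s. No verdict was reported.

**How it went**
- I gripped the slip by its ends, lifted it clear of the stand and worked its nose into the seam. I shifted it towards the follower as the taper widened, and the vertical force stayed around 6–8 N.
- I released it about 13 mm above the bed, then pressed it down with the shut fingers. The bed was at about rack z 9–10 mm. I held about 11–13 N for over 1 s.

**Last checks, from images and depth**
- **Slip:** the top is at about 73–74 mm, so its bottom is near 9–10 mm. It is about 14.6 mm from the white stone's centre and within about 2 mm of mid-rack.
- **Follower:** it is about 13–14 mm out.
- **Other stones:** all four have their tops at about 64 mm, look upright and are in order.
- **Robot:** the gripper is clear of everything.

**What disagreed or failed**
- The first grasp closed above the slip. The finger tips measured about 34 mm behind the reported TCP, so I corrected for that by measurement and it moved nothing.
- The views differed by about 2 mm in lateral position. I averaged or used relative readings.
- The force between slip and rack was not measured directly. I inferred about 8–10 N from the wrist force, less 2–3 N of sliding friction.

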